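# Dispense one green tablet at the amulet stall

### The job

A customer has bought one green tablet. On the dispenser that holds the green tablets, push the black grip all the way to its stop so that the bottom tablet drops into the catch tray, then let go of it there so that the slide snaps fully home by itself. Dispense only one, and do not work the dispenser with the cream tablets.

Things in the scene. Friction and masses are not known exactly. Their poses are not given: they have to be found in the camera images.
- green_dispenser: Red dispenser with green tablets, fixed; a twin with cream ones is beside it. Origin: on the table; +x: push direction, away from the robot, turned up to 15 deg; z up. In its frame, mm: bed x -100 to 86, y +-31, top z 30 (guide strips to z 43); open-topped magazine x 32 to 88, y +-30, top z 76, three tablets stacked; catch tray inside x 88 to 188, y +-43, floor z 5, walls 28 high.
- green_grip (a point): Centre of the top of the green dispenser's black grip with a yellow band, 90 mm above the table. The grip is an upright block, 16 mm along the push, 30 mm across, 50 mm tall, on a steel pusher plate (top 40 mm above the table), free on all sides. In the dispenser's frame it is at x -70 mm when home, x -10 mm at the stop, y 0.
- green_slide (a joint): Travel of the green dispenser's grip and pusher plate along the dispenser's +x, in m: 0 home, 0.060 at the end stop. A spring drives it home: about 3 N at home, 7 N at the stop, with up to 3 N more of rubbing; let go, it snaps home within half a second. The bottom tablet falls out into the tray in the last 15 mm of the travel.
- green_tablet: The bottom green tablet of the stack, 44 x 44 x 12 mm, about 40 g; origin: centre of its underside, z up through its thickness. At the start on the bed at x 60 mm in the dispenser's frame.
- green_next: The green tablet above it, the same size; it drops 12 mm onto the bed when the slide has gone home, and must stay in the magazine.
- cream_slide (a joint): Travel of the grip of the other dispenser, of the same build but holding cream tablets, in m: 0 home. To be left alone.

How it is judged:
By the outcome, as a careful person would: the job done as asked, in the order asked, and still so for the second after the job is handed in, with the robot touching nothing.
It also fails if it takes over 29 s, if anything falls off the work surface, if the arm or the gripper's body presses on something with over 40 N, if the wrist force passes 120 N, or if a joint passes its speed limit or range.

### The arm

A 7-joint arm with a two-finger parallel gripper is mounted at the origin on the work surface. World frame = base frame: x ahead of the robot, y to its left, z up, the work surface at z = 0. Lengths are in mm, angles in rad, forces in N, time in s.
With the tool pointing down it reaches from about 400 to 850 mm from the base axis. Payload 10.4 kg.
Tool frame: the origin (TCP) lies where the fingers leave the gripper's body, on its centre line; the fingertips stand 73 mm ahead of it and the grasp point (between the pads) lies 54 mm ahead of it (bot.tip_extent is the distance from the TCP to the fingertips, in mm); z points along the fingers, y is the line along which they close (so a half turn about z gives the same grasp; the last joint's range is limited). The gripper opens to 85 mm and grips with 20 to 120 N. Pads are 22 mm wide; open, the fingers measure 114 mm over their backs; the gripper's body (76 mm by 85 mm) begins 54 mm behind the grasp point. The pads swing forward as they close: fully open they stand 13 mm farther back than shut.
Start: joints at [1.295, 0.332, -0.065, 1.46, 0.022, 1.35, -0.088], TCP at [156.34, -605.145, 303.938] pointing down, gripper open.
Joint ranges: [-2.6, 2.6], [-0.5, 2.12], [-1.47, 1.34], [0.16, 2.42], [-1.27, 4.41], [0.06, 2.06], [-2.6, 2.6]. Speed limits (rad/s): [2.22, 2.22, 2.79, 2.79, 3.14, 3.14, 3.14].

### API

Orientations are given as a 3x3 rotation matrix whose columns are the frame's x, y, z axes.
In Python, from cell import bot, cams gives the robot as it stands.
- The arm moves only by the shell command python3 -m creep 'ROWS' [OPENING]. ROWS is JSON, a list of rows, each a list of 6 numbers: the shift along the world's x, y, z normalised to -1 to 1, where 1 is 30 cm, then the turn, a rotation vector about the world's x, y, z normalised to -1 to 1, where 1 is 45 degrees. A call has 1 to 12 rows; each row shifts and turns the commanded pose from where the row before left it; what a row does not reach is not made up. A row lasts 1/8 s, in which the tool goes at most 62.5 mm and 10.7 degrees, less where a joint would pass 70% of its speed; a pose out of reach is approached as far as the arm can. A call with a number of a shift or a turn outside -1 to 1 is refused whole. A call with a gripper value outside its range is refused whole. OPENING is the opening in per cent of the stroke, from 0 (shut) to 100 (fully open), set as the call begins (- or left out, the last holds). The fingers move at their own pace and stop on an object; the grip force is fixed at half the most. Time passes only in rows, so rows that do not move let the fingers close. It gives the time, the measured TCP pose, the force, the opening and the grip force at its end, in the units of the state.
- bot.get_obs(): the state, without advancing time (a new reading comes with each control period).
- cams.capture(name): name is "side" or "top" or "wrist"; returns a dict with "color" (420x560x3 uint8, blue, green, red), "z_map" (420x560 float32, mm along the optical axis (not along the pixel's ray), 0 where there is no reading), "camera_matrix" (3x3 intrinsics, pixels), "cam_to_world" (4x4, takes a point from camera to world coordinates); the wrist camera has in their place "T_tool_cam" (4x4, takes a point from camera to tool coordinates, whose origin is the TCP and whose axes are the flange's). Camera axes: x right, y up, looking along -z (the intrinsics and any distortion apply to the point x, -y, -z); pixel columns grow to the right and rows downward; lengths in mm; the calibration is good to about 2 mm. A picture is of the moment at which its call begins: read the wrist's pose just before it.
- bot.job_done(): hands the job in; it is judged then, once.
The state is a dict: "time_s": time; "q": joint angles; "joint_vel": joint speeds; "tau": joint torques, N m; "position": TCP position; "tool_rot": TCP orientation; "ft_force": force on the tool from outside, world axes, zero at the start; "torque": the same for the moment, N m; "gripper_width": finger opening in mm; "grasp_force": force on a finger pad.
Only numpy, scipy, OpenCV 4.12 (cv2) and the standard library are available. Lean on these libraries where they do the work, as an engineer would, in place of code of your own. Each camera call takes 0.05 s, during which the arm holds its last target. There are 200 camera calls.

## Working session

There is one attempt and no reset: what is moved stays moved. The work goes in short steps, Python scripts to look and compute and a shell command to move; the robot and the scene stay as the last step left them, time stands still between calls to the robot, and variables do not carry over. Pictures are saved under pics/ and viewed, at most 10 in all, crops included, and the job is handed in when it is done.

```bash
mkdir -p pics; python3 - <<'E'
from cell import bot,cams
import cv2,numpy as np
s=bot.get_obs();print(s['time_s'],s['position'],np.round(s['tool_rot'],3),s['gripper_width'])
for n in('top','side'):
    c=cams.capture(n);cv2.imwrite(f'pics/{n}.png',c['color']);np.savez(f'{n}.npz',**c)
E
```

```text
0.0 [ 156.22700086 -604.85762231  303.10879824] [[ 0.968  0.25  -0.   ]
 [ 0.25  -0.968  0.001]
 [-0.    -0.001 -1.   ]] 85.50098506713428
```

View pics/top.png

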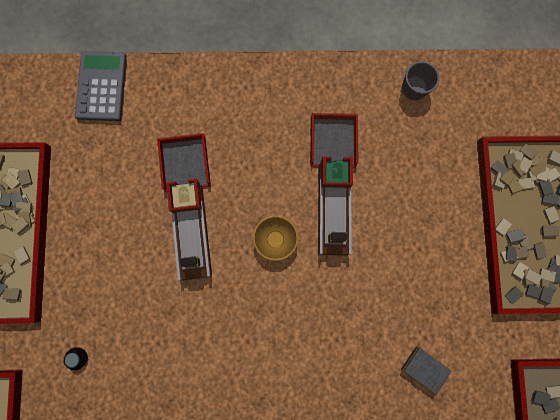

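View pics/side.png

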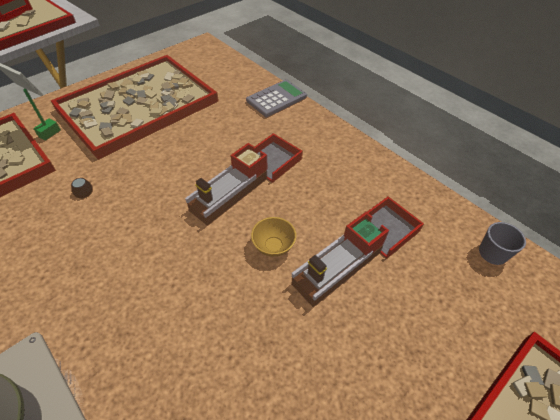

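The top view shows the green dispenser on the right, with its grip near (337,238), magazine near (337,170) and tray near (334,140). The cream one is on the left, and there is a bowl at (275,240).

```bash
cat >h.py <<'E'
import numpy as np
def cloud(c,T=None):
    z=c['z_map'];K=c['camera_matrix'];v,u=np.indices(z.shape)
    P=np.stack([(u-K[0,2])/K[0,0]*z,-(v-K[1,2])/K[1,1]*z,-z,np.ones_like(z)],-1)
    T=c['cam_to_world'] if T is None else T
    return (P@T.T)[...,:3]
E
python3 - <<'E'
import numpy as np,cv2
from h import cloud
for n,b in(('top',(105,265,305,365)),('side',(190,305,285,430))):
    c=dict(np.load(n+'.npz'));P=cloud(c);Q=P[b[0]:b[1],b[2]:b[3]].reshape(-1,3);C=c['color'][b[0]:b[1],b[2]:b[3]].reshape(-1,3).astype(int)
    ok=c['z_map'][b[0]:b[1],b[2]:b[3]].ravel()>0
    if n=='top': print('cam',c['cam_to_world'][:3,3])
    print(n,'table z',np.median(Q[ok][:200,2]))
    g=ok&(Q[:,2]>84)&(Q[:,2]<100);print('grip top',g.sum(),Q[g].mean(0),Q[g].min(0),Q[g].max(0))
    red=ok&(C[:,2]>90)&(C[:,1]<40)&(C[:,0]<50)
    m=red&(Q[:,2]>68)&(Q[:,2]<84);print('mag',m.sum(),cv2.minAreaRect(Q[m][:,:2].astype(np.float32)))
    m=red&(Q[:,2]>20)&(Q[:,2]<34);print('tray',m.sum(),cv2.minAreaRect(Q[m][:,:2].astype(np.float32)))
    gr=ok&(C[:,1]>C[:,2]+25)&(Q[:,2]>40);print('green',gr.sum(),np.median(Q[gr],0))
    m=ok&(Q[:,2]>37)&(Q[:,2]<50);print('strips',m.sum(),cv2.minAreaRect(Q[m][:,:2].astype(np.float32)))
E
```

```text
cam [ 435.85471323   -5.18256749 1042.52589755]
top table z -0.22036844352760454
grip top 136 [ 531.68352118 -135.97716784   89.67774463] [ 523.72806256 -150.59484191   84.70685724] [ 539.46681237 -121.58525669   94.54025028]
mag 199 ((661.307373046875, -140.68145751953125), (57.2497444152832, 54.02951431274414), 87.49262237548828)
tray 240 ((742.7156982421875, -143.91134643554688), (94.30779266357422, 103.5459976196289), 87.95980072021484)
green 441 [ 660.93309744 -140.60560411   65.87362013]
strips 1422 ((595.410400390625, -138.17276000976562), (61.78023147583008, 186.59344482421875), 88.1849594116211)
side table z -0.2852633458087439
grip top 160 [ 529.5245329  -138.37490032   89.45774859] [ 522.1353508  -152.37226597   84.04145757] [ 538.9351749  -123.07411656   92.41600274]
mag 3 ((677.862060546875, -167.103759765625), (20.495746612548828, 4.0613508224487305), 38.83251953125)
tray 19 ((744.539794921875, -147.63580322265625), (91.34271240234375, 90.82583618164062), 87.18353271484375)
green 330 [ 662.92832554 -142.05194869   65.89583023]
strips 1614 ((568.0874633789062, -131.82337951660156), (151.4232177734375, 198.09661865234375), 33.454166412353516)
```

```bash
python3 -m creep '[[0.104,0.13,0,0,0,0],[0.104,0.13,0,0,0,-0.092],[0.104,0.13,0,0,0,-0.092],[0.104,0.13,0,0,0,-0.092],[0.104,0.13,0,0,0,-0.092],[0.104,0.13,0,0,0,0],[0.104,0.13,0,0,0,0],[0.104,0.13,0,0,0,0],[0.104,0.13,0,0,0,0],[0.104,0.13,0,0,0,0],[0.104,0.13,0,0,0,0],[0.104,0.13,0,0,0,0]]' 100
cat >w.py <<'E'
import sys,numpy as np,cv2
from cell import bot,cams
from h import cloud
s=bot.get_obs();T=np.eye(4);T[:3,:3]=s['tool_rot'];T[:3,3]=s['position']
c=cams.capture('wrist');cv2.imwrite(f'pics/{sys.argv[1]}.png',c['color'])
P=cloud(c,T@c['T_tool_cam']).reshape(-1,3);ok=(c['z_map'].ravel()>0)
g=P[ok&(abs(P[:,2]-90)<4)&(abs(P[:,0]-560)<90)&(abs(P[:,1]+138)<35)]
print(s['time_s'],s['position'],np.round(s['tool_rot'],3).tolist(),s['ft_force'])
if len(g): print('grip',len(g),(g.min(0)+g.max(0))/2,np.ptp(g,axis=0),cv2.minAreaRect(g[:,:2].astype(np.float32)))
E
python3 w.py w1
```

```text
time_s: 1.6
position: [531.4, -135.9, 303.7]
tool_rot: [[0.999, -0.037, -0.0], [-0.037, -0.999, -0.0], [-0.0, 0.0, -1.0]]
ft_force: [0.4, -0.4, -0.4]
gripper_width: 85.5
grasp_force: 0.0
1.6 [ 531.40888045 -135.90546094  303.72246959] [[0.999, -0.037, -0.0], [-0.037, -0.999, -0.0], [-0.0, 0.0, -1.0]] [ 0.40251747 -0.36226958 -0.36413549]
grip 575 [ 532.97669664 -136.06355744   88.8387882 ] [16.48265594 29.19098898  5.55111168] ((533.048828125, -136.09994506835938), (28.8541202545166, 15.942472457885742), 87.63825225830078)
```

View pics/w1.png

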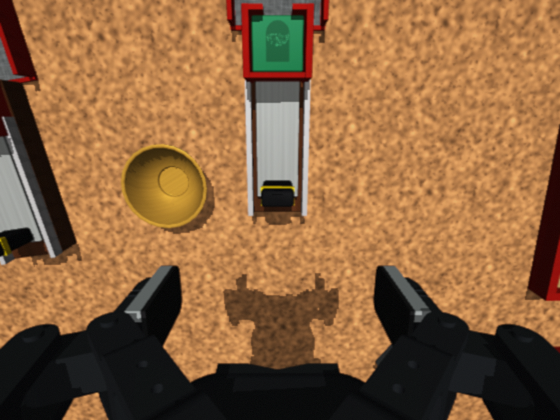

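The wrist view shows the grip at (277,193), centred between the fingers. The tool is aligned with the dispenser axis.

```bash
python3 -m creep '[[0.004,0,-0.1,0,0,0],[0,0,-0.1,0,0,0],[0,0,-0.1,0,0,0],[0,0,-0.1,0,0,0],[0,0,-0.1,0,0,0],[0,0,-0.09,0,0,0],[0,0,0,0,0,0]]' 100
python3 -m creep '[[0,0,0,0,0,0],[0,0,0,0,0,0],[0,0,0,0,0,0],[0,0,0,0,0,0],[0,0,0,0,0,0],[0,0,0,0,0,0]]' 0
```

```text
time_s: 2.52
position: [530.5, -136.9, 125.0]
tool_rot: [[0.999, -0.036, -0.004], [-0.036, -0.999, 0.001], [-0.004, -0.001, -1.0]]
ft_force: [0.6, 0.1, 0.8]
gripper_width: 85.7
grasp_force: 0.0
time_s: 3.28
position: [532.6, -135.8, 128.2]
tool_rot: [[0.999, -0.035, 0.001], [-0.035, -0.999, 0.001], [0.001, -0.001, -1.0]]
ft_force: [-2.6, 5.2, 8.9]
gripper_width: 29.3
grasp_force: 60.8
```

```bash
python3 -m creep '[[0.03,-0.001,0,0,0,0],[0.03,-0.001,0,0,0,0],[0.03,-0.001,0,0,0,0],[0.03,-0.001,0,0,0,0],[0.03,-0.001,0,0,0,0],[0.03,-0.001,0,0,0,0],[0,0,0,0,0,0]]' 0
```

```text
time_s: 4.15
position: [586.5, -137.8, 128.2]
tool_rot: [[0.999, -0.035, 0.0], [-0.035, -0.999, 0.001], [0.0, -0.001, -1.0]]
ft_force: [-7.1, 3.2, 10.4]
gripper_width: 29.5
grasp_force: 61.0
```

Moved 54 mm with about 7 N. I'll go on to the stop.

```bash
python3 -m creep '[[0.014,-0.0005,0,0,0,0],[0.008,-0.0003,0,0,0,0],[0,0,0,0,0,0],[0,0,0,0,0,0]]' 0
```

```text
time_s: 4.65
position: [592.5, -138.0, 128.2]
tool_rot: [[0.999, -0.035, -0.0], [-0.035, -0.999, 0.001], [-0.0, -0.001, -1.0]]
ft_force: [-6.0, 4.4, 10.1]
gripper_width: 29.1
grasp_force: 61.3
```

```bash
python3 -m creep '[[0.007,-0.0002,0,0,0,0],[0.006,-0.0002,0,0,0,0],[0,0,0,0,0,0]]' 0; python3 w.py w2
```

```text
time_s: 5.03
position: [593.3, -138.1, 128.1]
tool_rot: [[0.999, -0.036, -0.008], [-0.036, -0.999, 0.001], [-0.009, -0.0, -1.0]]
ft_force: [-29.8, 6.7, 27.7]
gripper_width: 29.2
grasp_force: 63.3
5.025 [ 593.2644002  -138.08691858  128.10662339] [[0.999, -0.036, -0.008], [-0.036, -0.999, 0.001], [-0.009, -0.0, -1.0]] [-29.83551248   6.70269337  27.65977766]
grip 4096 [ 593.80866691 -138.66914832   90.000981  ] [24.44460071 56.09328711  7.99617347] ((593.8003540039062, -138.41937255859375), (56.12531280517578, 23.201305389404297), 87.90430450439453)
```

View pics/w2.png

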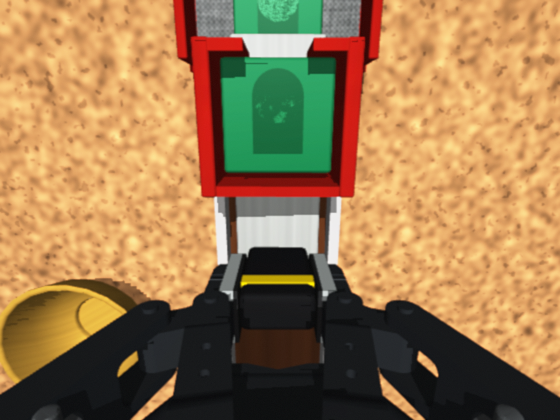

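The slide is firmly at the stop (30 N), and the tablet is showing in the tray at (280,10). Now I'll open in place.

```bash
python3 -m creep '[[0,0,0,0,0,0],[0,0,0,0,0,0],[0,0,0,0,0,0],[0,0,0,0,0,0],[0,0,0,0,0,0],[0,0,0,0,0,0],[0,0,0,0,0,0],[0,0,0,0,0,0]]' 100; python3 -m creep '[[0,0,0.1,0,0,0],[0,0,0.15,0,0,0],[0,0,0.15,0,0,0],[0,0,0.15,0,0,0],[-0.1,-0.1,0,0,0,0],[-0.15,-0.1,0,0,0,0],[-0.15,-0.1,0,0,0,0],[0,0,0,0,0,0]]' 100
python3 - <<'E'
from cell import cams
import cv2,numpy as np
from h import cloud
out=[]
for n,b in(('top',(90,270,270,400)),('side',(190,305,285,430))):
    c=cams.capture(n);P=cloud(c);b0=b;P=P[b[0]:b[1],b[2]:b[3]].reshape(-1,3)
    out.append(cv2.resize(c['color'][b[0]:b[1],b[2]:b[3]],(390,400)))
    g=P[(abs(P[:,2]-90)<5)&(abs(P[:,0]-560)<60)&(abs(P[:,1]+138)<30)];print(n,len(g),g.mean(0))
    C=c['color'][b[0]:b[1],b[2]:b[3]].reshape(-1,3).astype(int);m=(C[:,1]>C[:,2]+25)&(P[:,0]<780);
    for q in(P[m&(P[:,2]>28)],P[m&(P[:,2]<26)]): print(len(q),np.median(q,0) if len(q) else '')
cv2.imwrite('pics/f.png',np.hstack(out))
E
```

```text
time_s: 6.08
position: [596.4, -139.3, 126.9]
tool_rot: [[0.999, -0.036, 0.0], [-0.036, -0.999, -0.0], [0.0, 0.0, -1.0]]
ft_force: [0.9, -0.1, 0.6]
gripper_width: 84.9
grasp_force: 0.0
time_s: 7.08
position: [473.4, -232.6, 292.2]
tool_rot: [[0.999, -0.043, -0.001], [-0.043, -0.999, -0.002], [-0.001, 0.002, -1.0]]
ft_force: [0.4, 0.1, 0.1]
gripper_width: 85.4
grasp_force: 0.0
top 134 [ 531.58746178 -135.83212983   90.00056407]
394 [ 660.69541514 -140.54363236   59.6270642 ]
314 [ 715.75307225 -145.07545729   17.07019023]
side 154 [ 529.77170948 -138.21228212   89.70398065]
0 
0
```

View pics/f.png

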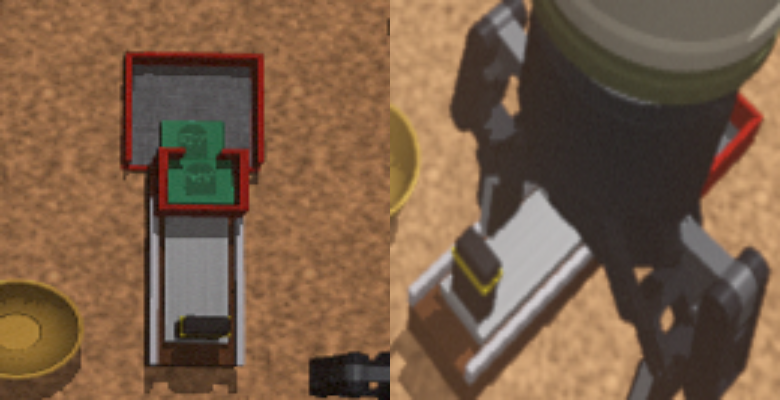

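The grip is home and the tablet lies in the tray. The height of the stack needs a closer check, since 54 mm was expected.

```bash
python3 - <<'E'
from cell import cams,bot
import cv2,numpy as np
from h import cloud
print(bot.get_obs()['time_s'])
c=cams.capture('top');P=cloud(c);C=c['color'].astype(int)
m=(C[...,1]>C[...,2]+25)&(C[...,1]>C[...,0]+10)
m[:, :315]=0;m[:,362:]=0;m[:110]=0;m[190:]=0
for r in range(140,190,2):
    q=P[r][m[r]]
    if len(q):print(r,len(q),np.round(np.median(q,0),1),np.round([q[:,2].min(),q[:,2].max(),q[:,1].min(),q[:,1].max()],1))
b=c['color'][120:200,300:375];cv2.imwrite('pics/z.png',cv2.resize(b,(560,600),interpolation=cv2.INTER_CUBIC))
E
```

```text
7.175
144 19 [ 731.1 -141.5   16.6] [  13.7   18.9 -160.3 -122.6]
146 21 [ 726.4 -143.4   17.2] [  14.7   19.8 -164.4 -122.9]
148 21 [ 722.3 -143.5   16.6] [  14.2   20.6 -164.7 -122.7]
150 21 [ 717.8 -143.6   17.6] [  13.5 1042.5 -164.2   -5.2]
152 21 [ 713.5 -143.2   17.2] [  13.8   20.4 -163.9 -122.6]
154 21 [ 709.4 -143.3   17.4] [  12.8   20.1 -163.3 -121.9]
156 12 [ 705.1 -150.1   16.8] [  14.7   20.  -161.3 -138.2]
158 11 [ 700.5 -149.4   17.9] [  13.2   19.6 -159.3 -138.1]
160 11 [ 696.7 -146.7   16.7] [  13.8   20.4 -156.7 -136.1]
162 12 [ 682.8 -140.2   55. ] [  52.1   57.  -151.3 -129.2]
164 12 [ 678.7 -140.3   54.7] [  53.1   58.1 -151.1 -129.1]
166 21 [ 674.4 -140.8   55.5] [  53.7   59.5 -160.9 -121.1]
168 21 [ 670.1 -140.5   57. ] [  54.    61.3 -160.1 -120.9]
170 22 [ 665.7 -141.2   58.5] [  56.    61.6 -162.  -120.3]
172 22 [ 661.4 -141.    59.3] [  54.1   62.1 -161.8 -120.1]
174 22 [ 657.2 -140.5   59.6] [  57.2   64.4 -161.6 -119.9]
176 22 [ 652.8 -140.3   61.7] [  57.4   64.3 -161.2 -119.5]
178 22 [ 648.8 -140.1   61.8] [  59.    66.2 -160.8 -119.2]
180 22 [ 644.3 -140.    63.9] [  60.1   66.1 -160.3 -119.1]
```

View pics/z.png

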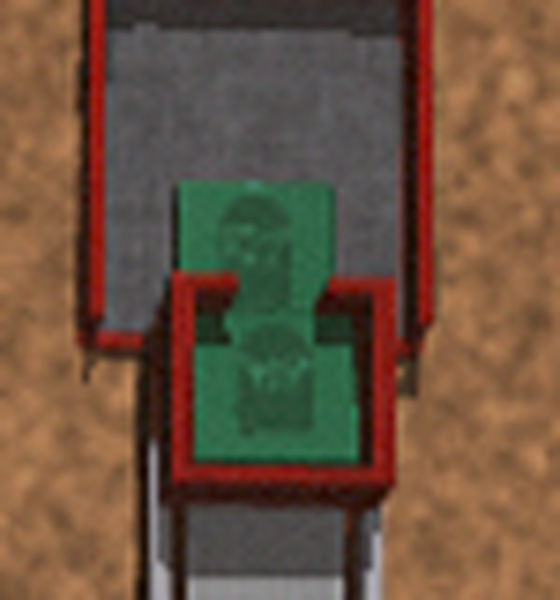

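The stack is tilted: its front is down at 54.7 mm and its rear is up at about 64 mm, so the rear edge seems to be perched on the plate. I'll look from the same wrist pose as before.

```bash
python3 -m creep '[[0.065,0.107,0.013,0,0,0],[0.065,0.107,0.013,0,0,0],[0.064,0.107,0.013,0,0,0],[0,0,0,0,0,0],[0,0,0,0,0,0]]' 100; python3 w.py w3; python3 - <<'E'
import cv2,numpy as np
a,b=[cv2.imread(f'pics/{n}.png')[0:220,225:335] for n in('w1','w3')]
cv2.imwrite('pics/cmp.png',cv2.resize(np.hstack([a,b]),None,fx=2.7,fy=2.7,interpolation=cv2.INTER_CUBIC))
E
```

```text
time_s: 7.85
position: [534.9, -132.7, 303.3]
tool_rot: [[0.999, -0.035, -0.0], [-0.035, -0.999, 0.0], [-0.0, -0.0, -1.0]]
ft_force: [-0.3, -0.6, -0.8]
gripper_width: 85.3
grasp_force: 0.0
7.85 [ 534.89871318 -132.69467613  303.33002955] [[0.999, -0.035, -0.0], [-0.035, -0.999, 0.0], [-0.0, -0.0, -1.0]] [-0.30603169 -0.56082999 -0.80844317]
grip 552 [ 533.35160007 -136.2855952    89.18768259] [15.65811288 29.15500788  5.94360261] ((533.3255615234375, -136.34100341796875), (29.003982543945312, 15.047696113586426), 88.34657287597656)
```

View pics/cmp.png

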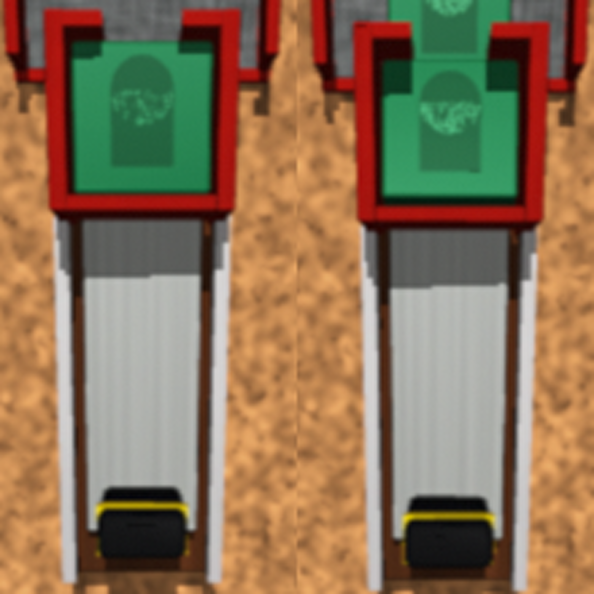

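The grip is home: its distance from the bed end is the same in both views. But the tablets have been dragged back against the magazine's rear wall, and their rear edge is hanging on the plate lip. I'll seat them with a light press and a small forward nudge, fingers shut.

```bash
python3 -m creep '[[0.1,-0.006,-0.05,0,0,0],[0.1,-0.006,-0.05,0,0,0],[0.1,-0.006,-0.06,0,0,0],[0.094,-0.007,-0.06,0,0,0],[0,0,-0.1,0,0,0],[0,0,-0.1,0,0,0],[0,0,-0.07,0,0,0],[0,0,0,0,0,0],[0,0,0,0,0,0]]' 0
```

```text
time_s: 9.02
position: [653.3, -140.8, 157.9]
tool_rot: [[0.999, -0.037, 0.002], [-0.037, -0.999, -0.0], [0.002, 0.0, -1.0]]
ft_force: [0.7, -0.0, 0.1]
gripper_width: 0.1
grasp_force: 0.0
```

```bash
python3 w.py w4;  python3 - <<'E'
from cell import cams
import cv2,numpy as np
a=cv2.imread('pics/w4.png')[100:420,130:430]
s=cams.capture('side')['color'][170:300,300:440]
cv2.imwrite('pics/p4.png',np.hstack([cv2.resize(a,(395,420)),cv2.resize(s,(400,420),interpolation=cv2.INTER_CUBIC)]))
E
```

```text
9.025 [ 653.34518441 -140.80680497  157.93457447] [[0.999, -0.037, 0.002], [-0.037, -0.999, -0.0], [0.002, 0.0, -1.0]] [ 0.6881986  -0.02191866  0.11517742]
```

View pics/p4.png

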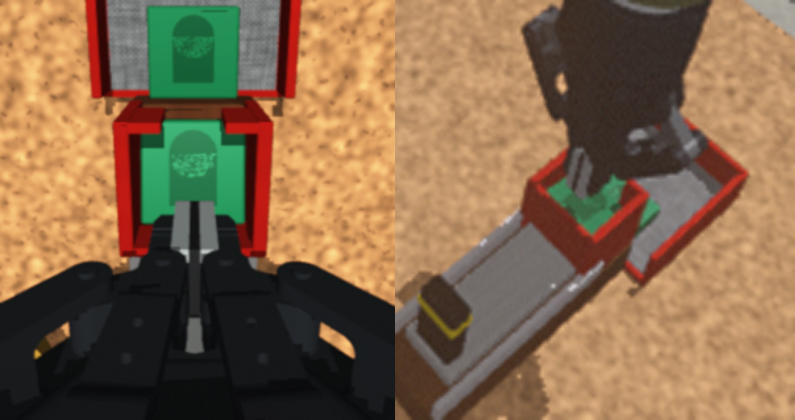

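The shut fingers are centred over the magazine, which the wrist crop shows at (192,190). I'll lower them to a light contact.

```bash
python3 -m creep '[[0,0,-0.02,0,0,0],[0,0,-0.02,0,0,0],[0,0,-0.02,0,0,0],[0,0,-0.006,0,0,0],[0,0,0,0,0,0]]' 0
```

```text
time_s: 9.75
position: [652.8, -140.5, 136.6]
tool_rot: [[0.999, -0.036, -0.0], [-0.036, -0.999, 0.0], [-0.0, -0.0, -1.0]]
ft_force: [0.0, 0.5, -0.7]
gripper_width: 0.0
grasp_force: 0.0
```

```bash
python3 -m creep '[[0,0,-0.004,0,0,0],[0,0,-0.004,0,0,0],[0,0,0,0,0,0]]' 0; python3 -m creep '[[0,0,-0.003,0,0,0],[0,0,0,0,0,0]]' 0
```

```text
time_s: 10.12
position: [652.8, -140.5, 134.4]
tool_rot: [[0.999, -0.036, -0.0], [-0.036, -0.999, -0.0], [-0.0, 0.0, -1.0]]
ft_force: [-0.7, 0.5, -0.6]
gripper_width: 0.1
grasp_force: 0.0
time_s: 10.38
position: [652.8, -140.5, 133.5]
tool_rot: [[0.999, -0.036, -0.0], [-0.036, -0.999, -0.0], [-0.0, 0.0, -1.0]]
ft_force: [-0.5, -0.4, -0.3]
gripper_width: 0.4
grasp_force: 0.0
```

```bash
python3 -m creep '[[0,0,-0.004,0,0,0],[0,0,0,0,0,0]]' 0; python3 -m creep '[[0,0,-0.004,0,0,0],[0,0,0,0,0,0]]' 0
```

```text
time_s: 10.62
position: [652.8, -140.5, 132.2]
tool_rot: [[0.999, -0.036, -0.0], [-0.036, -0.999, -0.0], [-0.0, 0.0, -1.0]]
ft_force: [0.4, -0.1, 0.7]
gripper_width: 0.1
grasp_force: 0.0
time_s: 10.88
position: [652.8, -140.5, 131.0]
tool_rot: [[0.999, -0.036, -0.0], [-0.036, -0.999, -0.0], [-0.0, 0.0, -1.0]]
ft_force: [0.0, 0.7, 0.7]
gripper_width: -0.2
grasp_force: 0.0
```

```bash
cat >g.py <<'E'
import numpy as np
from cell import bot,cams
from h import cloud
s=bot.get_obs();T=np.eye(4);T[:3,:3]=s['tool_rot'];T[:3,3]=s['position']
for n,t in(('wrist',1),('top',0)):
    c=cams.capture(n);P=cloud(c,T@c['T_tool_cam'] if t else None);C=c['color'].astype(int)
    m=(C[...,1]>C[...,2]+25)&(C[...,1]>C[...,0]+10)&(c['z_map']>0)&(P[...,2]>35)&(P[...,2]<75)&(abs(P[...,0]-661)<28)&(abs(P[...,1]+141)<28)
    q=P[m]
    for a in range(636,690,5):
        k=q[(q[:,0]>=a)&(q[:,0]<a+5)]
        if len(k)>5:print(n,a,len(k),np.round(np.median(k,0),1))
E
python3 g.py
```

```text
wrist 636 27 [ 640.2 -159.3   53.5]
wrist 641 166 [ 643.7 -122.8   53.6]
wrist 646 200 [ 648.7 -124.4   53.7]
wrist 651 293 [ 653.9 -148.7   53.6]
wrist 656 610 [ 658.7 -148.6   53.8]
wrist 661 868 [ 663.5 -140.6   53.8]
wrist 666 894 [ 668.6 -141.2   53.8]
wrist 671 896 [ 673.5 -141.4   53.8]
wrist 676 779 [ 678.1 -140.3   53.8]
wrist 681 719 [ 682.8 -141.2   49.6]
top 641 7 [ 644.5 -125.8   54.9]
top 646 13 [ 648.6 -124.1   54.4]
```

The stack is now flat at 54 mm, so the next tablet is seated on the bed. I'll withdraw and verify.

```bash
python3 -m creep '[[0,0,0.1,0,0,0],[0,0,0.15,0,0,0],[0,0,0.15,0,0,0],[0,0,0.15,0,0,0],[-0.15,-0.1,0,0,0,0],[-0.15,-0.1,0,0,0,0],[-0.15,-0.1,0,0,0,0],[-0.1,-0.1,0,0,0,0],[0,0,0,0,0,0],[0,0,0,0,0,0]]' 0; python3 g.py; python3 - <<'E'
from cell import cams
import cv2,numpy as np
from h import cloud
c=cams.capture('top');P=cloud(c);g=P[(abs(P[...,2]-90)<5)&(abs(P[...,0]-545)<40)&(abs(P[...,1]+138)<30)];print('grip',len(g),g.mean(0))
C=c['color'].astype(int);q=P[(C[...,1]>C[...,2]+25)&(C[...,1]>C[...,0]+10)&(P[...,2]>0)&(P[...,2]<26)&(abs(P[...,0]-720)<40)&(abs(P[...,1]+143)<40)];print('tablet',len(q),np.median(q,0),q.min(0),q.max(0))
E
```

```text
time_s: 12.22
position: [488.3, -260.0, 296.4]
tool_rot: [[0.999, -0.036, 0.001], [-0.036, -0.999, 0.0], [0.001, -0.0, -1.0]]
ft_force: [0.1, 0.2, 0.2]
gripper_width: -0.0
grasp_force: 0.0
wrist 641 43 [ 645.7 -144.8   53.9]
wrist 646 294 [ 648.6 -137.6   53.7]
wrist 651 291 [ 653.5 -138.    53.8]
wrist 656 167 [ 657.3 -136.1   53.7]
top 641 26 [ 644.6 -141.1   54.3]
top 646 56 [ 648.4 -138.9   54.4]
top 651 48 [ 654.  -140.5   53.5]
top 656 54 [ 658.8 -141.4   53.7]
top 661 46 [ 663.6 -139.7   53.8]
top 666 56 [ 668.6 -142.5   54.6]
top 671 38 [ 673.2 -139.1   53.3]
top 676 37 [ 678.8 -139.3   54.7]
top 681 7 [ 681.7 -141.3   50.6]
grip 130 [ 531.95166806 -136.06442333   89.75175652]
tablet 333 [ 714.43618726 -144.82493326   16.95570934] [ 690.80628035 -164.85672003   10.83071675] [ 731.6443779  -121.96798093   22.71730918]
```

The stack is flat, the grip is home, the tablet lies flat in the tray, and the robot is clear of everything.

```bash
python3 -c "
from cell import bot
print(bot.job_done())"
```

```text
the job is handed in; nothing more can be done
None
```

I dispensed one green tablet into the catch tray: I pushed the grip to its stop and released it there, and the slide snapped home by itself. The rest of the stack had caught tilted on the pusher plate, so I put the shut fingers into the magazine and it settled flat. I never touched the cream dispenser, and I handed the job in at about 12 s.

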